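# Tip a lot plate out of its tray and set it on the lane stand

### The arm

A 6-joint arm with a two-finger parallel gripper is mounted at the origin on the work surface. World frame = base frame: x ahead of the robot, y to its left, z up, the work surface at z = 0. Lengths are in m, angles in rad, forces in N, time in s.
With the tool pointing down it reaches from about 0.375 to 0.9 m from the base axis. Payload 3.1 kg.
Tool frame: the origin (TCP) lies on the centre line of the jaws, within the pads' length; the fingertips stand 11 mm ahead of it and the grasp point (between the pads) lies 8 mm behind it; x points along the fingers, y is the direction in which the jaws open and shut, and the axes are right-handed (so a half turn about x gives the same grasp; the last joint's range is limited). The gripper opens to 87 mm and grips with 3 to 60 N. Pads are 19 mm wide; open, the fingers measure 117 mm over their backs; the gripper's body (75 mm by 190 mm) begins 51 mm behind the grasp point.
Start: joints at [1.028, 0.527, 1.433, -0, 1.181, -0.178], TCP at [0.222, 0.584, 0.234] pointing down, gripper open.
Joint ranges: [-3.08, 3.08], [-0.75, 2.2], [0.22, 2.44], [-1.43, 4.57], [0, 2.65], [-2.85, 2.85]. Speed limits (rad/s): [2.79, 2.79, 3.14, 3.14, 3.14, 3.14].

### API

Orientations are given as a unit quaternion [x, y, z, w].
In Python, from rig import robot, camera, camera_info gives the robot as it stands.
- The arm moves only by the shell command python3 -m inch 'ROWS' [FORCE]. ROWS is JSON, a list that holds one entry, the list of rows, each a list of 5 numbers: the shift along the tool's x, y, z in cm, then the turn about the tool's x in rad, then the opening, from 0 (shut) to 1 (fully open). A call has 1 to 8 rows; each row shifts and turns the pose as measured when the row begins, along the tool's axes as they then stand; what a row does not reach is not made up. A row lasts 1/12 s, in which the tool goes at most 41.7 mm and 7.16 degrees, less where a joint would pass 70% of its speed; a pose out of reach is approached as far as the arm can. A call with a gripper value outside its range is refused whole. The fingers move at their own pace and stop on an object; FORCE is the grip in N (left out, the last holds). Time passes only in rows, so rows that do not move let the fingers close. It gives the time, the measured TCP pose, the force and the opening at its end, in the units of the state.
- robot.get_obs(): the state, without advancing time (a new reading comes with each control period).
- camera(name): name is "scene" or "top" or "wrist"; returns the picture (480x640x3 uint8, red, green, blue); there is no depth.
- camera_info(name): a dict with "camera_matrix" (3x3 intrinsics, pixels), "rvec" (rotation vector, rad) and "tvec" (3), from world to camera coordinates, as OpenCV has them. Camera axes: x right, y down, z forward; pixel columns grow to the right and rows downward; lengths in m; the calibration is good to about 2 mm. The wrist camera is an equidistant fisheye: a pixel r from the principal point sees the ray r / f radians off the axis. A picture is of the moment at which its call begins: read the wrist's pose just before it. camera_info takes no time and is no camera call; for the wrist camera it gives the pose at the moment of the call.
- robot.hand_in(): hands the job in, once; it reports no verdict.
The state is a dict: "time": time; "q": joint angles; "joint_velocities": joint speeds; "joint_torque": joint torques, N m; "position": TCP position; "tool_rot": TCP orientation; "ft_force": force on the tool from outside, world axes, zero at the start; "moment": the same for the moment, N m; "grip_width": finger opening in m.
Only numpy, scipy, OpenCV 4.12 (cv2) and the standard library are available. Lean on these libraries where they do the work, as an engineer would, in place of code of your own. Each camera call takes 0.05 s, during which the arm holds its last target. There are 200 camera calls.

### The job

Mark the packing lane with the blue lot plate: with the fingers press down the end of it that hangs over the well of its tray, so that the plate tips up, then let go so that it stays propped by itself. Then pick it up by its raised end, lower it onto the sloping stand so that it lies along the slope with its low end in the shoe against the lip, and only then let go of it. Leave the yellow plate, the drink packs and the other things on the table where they are.

Things in the scene. Friction and masses are not known exactly. Their poses are not given: they have to be found in the camera images.
- plate_blue_mid (a point): Centre of the blue lot plate: a stiff painted metal plate 150 x 50 x 4 mm (x along its length, y across, z through its thickness), about 60 g, with a white mark near each end. At the start it lies flat in tray_blue with its +x end about 68 mm out over the well; its -x end is the one that comes up.
- plate_blue: The same blue plate; origin at the centre of its lower face, axes as above.
- tray_blue: White tip tray with the blue plate, fixed, 178 mm long (x), 60 wide (y), 46 high; origin under its centre. A slick ledge 42 mm high runs from the back wall (x = -84 mm) to an edge at x = +5; beyond it, up to the 24 mm high front wall (x = +84), is an open well, floor 6 mm high. Side walls 46 mm high, 3 thick, 54 apart, are flush with the plate's top, so the flat plate cannot be gripped.
- tray_blue_edge (a point): Middle of the ledge's edge, 42 mm high, over which the plate tips (axes as the tray's). Once tipped it slides down to the front wall and stays propped by itself at about 25 degrees, sloping down towards +x, its raised -x end about 27 mm above the ledge.
- tray_blue_end (a point): Where to press: on top of the flat blue plate, about 12 mm short of its free end over the well (56 mm beyond the edge, 46 mm above the table). Pressed down some 20 to 25 mm, with a newton or so, the plate tips and slides outwards; drawing the end outwards helps.
- plate_yellow: Yellow lot plate of the same size, flat in the other tray, to be left alone; origin at the centre of its lower face.
- tray_yellow: An identical white tip tray with the yellow plate; origin at the centre of its underside.
- stand: Fixed sloping stand, origin under its base (140 x 68 mm). A slick aluminium board 36 mm wide, narrower than the plate, rises at 25 degrees from its low end (x = +65 mm, 14 mm high) towards -x, 130 mm along the slope, on a post 30 mm wide. At the low end is a dark steel shoe: a lip 14 mm high, and two cheeks 60 mm apart, 12 high, 20 long; the plate's low end rests between them.
- stand_seat (a point): Where the plate's centre lies when it rests on the stand's slope with its low end against the lip (axes as stand): 75 mm up the slope from the lip, 2 mm above the board.
- pack_a: Bystander: drink pack lying on its broad side beside the blue plate's tray, 117 x 48 x 38 mm; origin at the centre of its underside.
- pack_b: Bystander: drink pack lying beside the yellow plate's tray, 117 x 48 x 38 mm; origin at the centre of its underside.
- pack_c: Bystander: standing drink pack at the back, 117 x 48 x 38 mm; origin at the centre of its underside.
- pack_d: Bystander: standing drink pack at the front, 117 x 48 x 38 mm; origin at the centre of its underside.
- tape_roll: Bystander: roll of orange tape lying flat, 96 mm across, 48 high; origin at the centre of its underside.
- glue_bottle: Bystander: blue bottle, 60 mm across, 160 high; origin at the centre of its underside.
- pen_mug: Bystander: white cup, 72 mm across, 85 high; origin at the centre of its underside.
- sealed_tin: Bystander: red tin, 60 x 45 x 70 high; origin at the centre of its underside.
There are look-alikes about, which are no part of the job. What is meant by the plate_blue is not orange, and is the larger of those in its own colour.

How it is judged:
By the outcome, as a careful person would: the job done as asked, in the order asked, and still so for the second after the job is handed in, with the robot touching nothing.
It also fails if it takes over 51 s, if anything falls off the work surface, if the arm or the gripper's body presses on something with over 40 N, if the wrist force passes 120 N, or if a joint passes its speed limit or range.

## Working session

There is one attempt and no reset: what is moved stays moved. The work goes in short steps, Python scripts to look and compute and a shell command to move; the robot and the scene stay as the last step left them, time stands still between calls to the robot, and variables do not carry over. Pictures are saved under pics/ and viewed, about 8 in all and at most 12, crops included, and the job is handed in when it is done.

```bash
ls; mkdir -p pics
python3 - <<'E'
from rig import robot,camera,camera_info
import cv2
print(robot.get_obs())
for n in("top","scene"):
    cv2.imwrite(f"pics/{n}0.png",cv2.cvtColor(camera(n),cv2.COLOR_RGB2BGR)); print(n,camera_info(n))
E
```

```text
pics
{'time': 0.0, 'q': array([ 1.02851503e+00,  5.28490000e-01,  1.43391928e+00, -2.62617166e-05,
        1.18137095e+00, -1.78523827e-01]), 'joint_velocities': array([ 0.00218895,  0.00099996, -0.00115833,  0.00019966, -0.00012268,
        0.00100883]), 'joint_torque': array([ 6.38904676e-04, -4.40025795e+01, -1.76600486e+01,  6.33775955e-02,
        5.82684169e-02, -1.67870544e-04]), 'position': array([0.22198624, 0.58348491, 0.23255156]), 'tool_rot': array([ 0.12716949,  0.69570842, -0.12862302,  0.69517899]), 'ft_force': array([-0.19045171, -0.09023475,  0.19390631]), 'moment': array([ 0.03435362, -0.02996778,  0.00411188]), 'grip_width': 0.08720228567407166}
top {'camera_matrix': array([[439.98030197,   0.        , 321.41233208],
       [  0.        , 439.98030197, 238.01382941],
       [  0.        ,   0.        ,   1.        ]]), 'rvec': array([ 2.16897825, -2.11526888,  0.16625039]), 'tvec': array([-0.01348114,  0.54163627,  1.06848282])}
scene {'camera_matrix': array([[537.87353463,   0.        , 314.90529537],
       [  0.        , 537.87353463, 239.62437174],
       [  0.        ,   0.        ,   1.        ]]), 'rvec': array([ 0.82081657,  2.71034403, -0.86603   ]), 'tvec': array([ 0.46918122, -0.19059413,  1.54163257])}
```

View pics/top0.png

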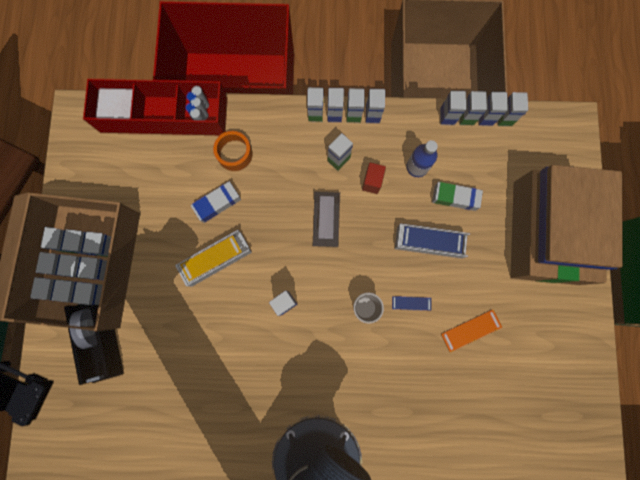

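View pics/scene0.png

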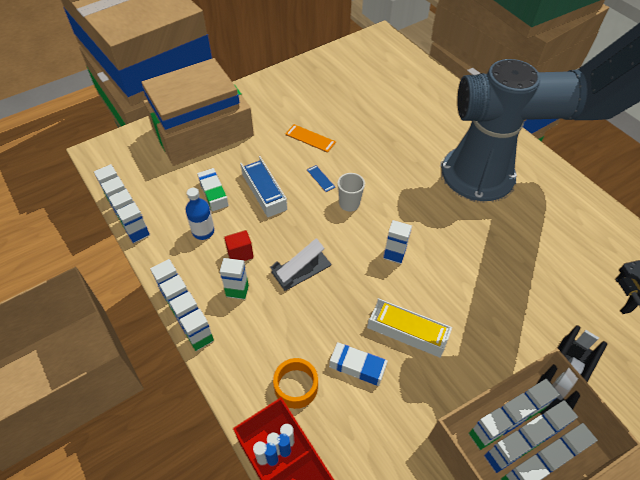

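Run:
```python
import cv2,numpy as np
t=cv2.imread("pics/top0.png");s=cv2.imread("pics/scene0.png")
def c(im,x,y,w,h,k): return cv2.resize(im[y:y+h,x:x+w],None,fx=k,fy=k,interpolation=cv2.INTER_CUBIC)
o=np.zeros((600,800,3),np.uint8)
a=c(t,390,215,80,50,5);o[:250,:400]=a         # top tray
b=c(t,305,185,40,65,5);o[:325,400:600]=b       # top stand
d=c(s,235,150,60,70,5);o[250:600,:300]=d       # scene tray
e=c(s,265,230,70,60,5);o[300:600,400:750]=c(s,265,230,70,60,5)
cv2.imwrite("pics/crop0.png",o)
```

```text
(no output)
```

View pics/crop0.png

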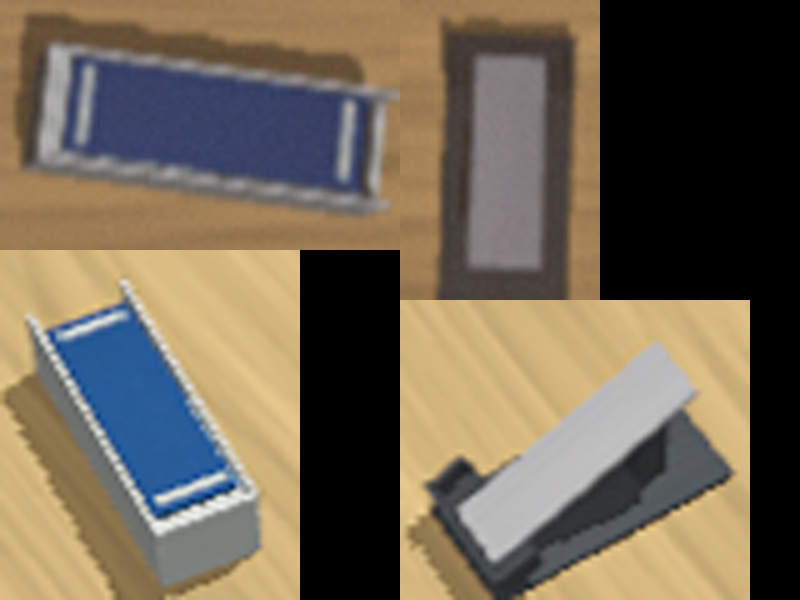

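```bash
cat > h.py <<'E'
import numpy as np,cv2
from scipy.optimize import least_squares
from rig import robot,camera,camera_info
def proj(n,P):
    i=camera_info(n); return cv2.projectPoints(np.array(P,float),i['rvec'],i['tvec'],i['camera_matrix'],None)[0][:,0]
def pose(p,P):
    c,s=np.cos(p[2]),np.sin(p[2]); P=np.array(P,float)
    return np.c_[p[0]+c*P[:,0]-s*P[:,1],p[1]+s*P[:,0]+c*P[:,1],P[:,2]]
E
cat > fit.py <<'E'
from h import *
def fit(obs,p0,name):
    f=lambda p:np.concatenate([(proj(n,pose(p,P))-U) for n,P,U in obs])
    r=least_squares(lambda p:f(p).ravel(),p0,loss='soft_l1'); print(name,r.x.round(4)); print(f(r.x).round(1).tolist()); return r.x
cr=lambda o,L:np.array(o)+(np.array(L)+.5)/5-.5
a,b=.089,.03
T=[(-a,b,.046),(-a,-b,.046),(a,b,.046),(a,-b,.046)]
# tray +x = -y world: tray +y = +x world
t=fit([("top",T,cr((390,215),[(48,45),(36,163),(398,93),(388,208)])),
     ("scene",T,cr((235,150),[(155,280),(257,245),(30,68),(123,33)]))],[.5,-.25,-1.6],"tray")
c,s=np.cos(np.radians(25)),np.sin(np.radians(25))
H=(.065-.13*c,.014+.13*s)
S=[(.065,.018,.014),(.065,-.018,.014),(H[0],.018,H[1]),(H[0],-.018,H[1])]
st=fit([("top",S,cr((305,185),[(75,57),(145,55),(68,270),(140,270)])),
     ("scene",S,cr((265,230),[(92,262),(60,212),(297,93),(260,43)])),
     ("top",[(.07,.034,.01),(.07,-.034,.01)],cr((305,185),[(45,35),(173,38)]))],[.55,0,0],"stand")
def ov(im,k,o,n,p,P,col):
    U=(proj(n,pose(p,P))-o+.5)*k-.5
    for u in U: cv2.circle(im,tuple(np.round(u).astype(int)),4,col,1)
O=np.zeros((600,800,3),np.uint8)
P=T+[(-.082,.025,.046),(-.082,-.025,.046),(.068+.005,.025,.046),(.073,-.025,.046)]
S+=[(.07,.034,.0),(.07,-.034,.0),(-.07,.034,0),(-.07,-.034,0)]
for n,o,w,h,p,Q,at in [("top",(390,215),80,50,t,P,(0,0)),("top",(305,185),40,65,st,S,(420,0)),("scene",(235,150),60,70,t,P,(0,250)),("scene",(265,230),70,60,st,S,(400,325))]:
    k=5 if at!=(400,325) else 4.5
    im=cv2.imread(f"pics/{n}0.png")[o[1]:o[1]+h,o[0]:o[0]+w]; im=cv2.resize(im,None,fx=k,fy=k,interpolation=cv2.INTER_CUBIC)
    ov(im,k,np.array(o),n,p,Q,(0,0,255)); O[at[1]:at[1]+im.shape[0],at[0]:at[0]+im.shape[1]]=im
cv2.imwrite("pics/ov0.png",O)
print("press",pose(t,[(.061,0,.046)]),"raised?",pose(t,[(-.07,0,.06)]),"seat",pose(st,[(-.002,0,.0475)]))
E
python3 fit.py
```

```text
tray [ 0.5449 -0.2811 -1.6827]
[[0.2, -0.7], [-0.0, -0.9], [0.4, -0.7], [0.3, -0.3], [1.3, 0.9], [1.6, -0.1], [-0.1, -0.8], [1.0, -0.9]]
stand [ 0.5951 -0.0098 -0.0119]
[[0.1, -1.0], [-0.2, -0.1], [-0.3, -2.6], [-0.1, -2.1], [0.9, 0.3], [-0.2, -0.3], [0.5, -0.4], [-0.2, -0.5], [0.1, 1.7], [0.3, 2.0]]
press [[ 0.53808743 -0.34173349  0.046     ]] raised? [[ 0.55271413 -0.21155261  0.06      ]] seat [[ 0.59306771 -0.0097591   0.0475    ]]
```

View pics/ov0.png

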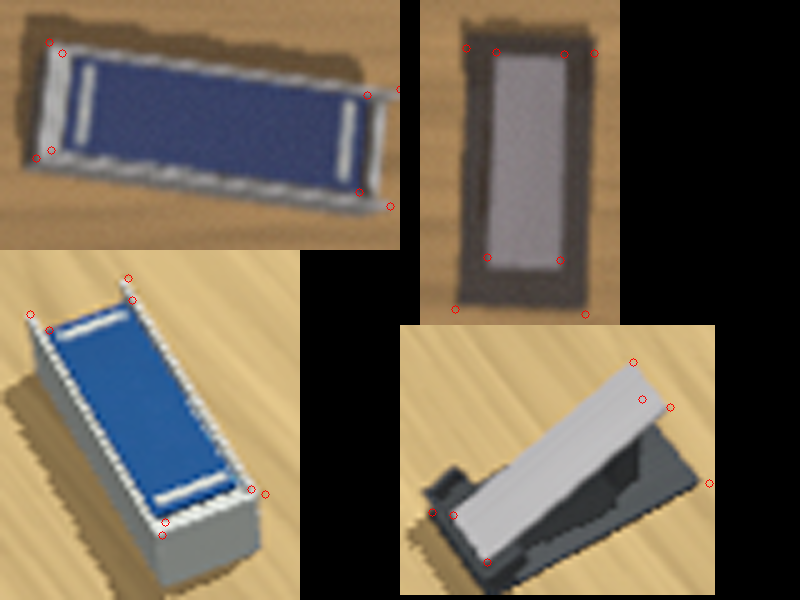

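```bash
cat > go.py <<'E'
import sys
from h import *
from scipy.spatial.transform import Rotation as R
def main(x,y,z,deg,final=True):  # tool y to lie along world angle deg (mod 180)
    o=robot.get_obs(); r=R.from_quat(o['tool_rot']); M=r.as_matrix(); ax=M[:,0]
    ya=np.arctan2(M[1,1],M[0,1]); d=(np.radians(deg)-ya+np.pi/2)%np.pi-np.pi/2
    t=d*np.sign(ax[2])   # turn about tool x (down => -)
    D=np.array([x,y,z])-o['position']
    print("t%.2f pos"%o['time'],o['position'].round(4),"yang %.1f"%np.degrees(ya),"q",o['q'].round(2),"F",o['ft_force'].round(1),"w %.4f"%o['grip_width'],"ax",ax.round(3))
    print("shift now cm",(M.T@D*100).round(2),"turn %.3f or %.3f"%(t,t-np.sign(t)*np.pi),"shift after turn",((r*R.from_rotvec([t,0,0])).as_matrix().T@D*100).round(2))
main(*map(float,sys.argv[1:5]))
E
python3 go.py .538 -.342 .16 -6.4
```

```text
t0.10 pos [0.222  0.5836 0.2327] yang 69.2 q [ 1.03  0.53  1.43 -0.    1.18 -0.18] F [ 0.5 -0.3 -0.6] w 0.0870 ax [-0.001 -0.002 -1.   ]
shift now cm [  7.39 -75.24  62.47] turn 1.319 or -1.823 shift after turn [ 7.39 41.72 88.44]
```

```bash
for i in 1 2 ; do python3 -m inch '[[[0,-3.1,2.6,0,0],[0,-3.1,2.6,0,0],[0,-3.1,2.6,0,0],[0,-3.1,2.6,0,0],[0,-3.1,2.6,0,0],[0,-3.1,2.6,0,0],[0,-3.1,2.6,0,0],[0,-3.1,2.6,0,0]]]' 20; done; python3 go.py .538 -.342 .16 -6.4
```

```text
time: 0.77
position: [0.3282, 0.2754, 0.2284]
tool_rot: [0.123, 0.697, -0.122, 0.696]
ft_force: [1.0, -0.3, 0.3]
grip_width: 0.0418
time: 1.43
position: [0.4375, -0.0398, 0.2272]
tool_rot: [0.123, 0.698, -0.122, 0.695]
ft_force: [1.4, 0.9, -0.2]
grip_width: 0.0005
t1.43 pos [ 0.4375 -0.0398  0.2272] yang 70.1 q [-0.35  0.29  1.88  0.    0.97 -1.57] F [ 1.4  0.9 -0.2] w 0.0005 ax [-0.003  0.003 -1.   ]
shift now cm [  6.6  -25.    19.78] turn 1.335 or -1.807 shift after turn [ 6.6  13.38 28.93]
```

```bash
python3 -m inch '[[[0,-3.1,2.4,0,0],[0,-3.1,2.4,0,0],[0,-3.1,2.4,0,0],[0,-3.1,2.4,0,0],[0,-3.1,2.4,0,0],[0,-3.1,2.4,0,0],[0,-3.1,2.4,0,0],[0,-3.1,2.4,0,0]]]'; python3 -m inch '[[[0.5,0,0,0.12,0],[0.5,0,0,0.12,0],[0.5,0,0,0.12,0],[0.5,0,0,0.12,0],[0.5,0,0,0.12,0],[0.5,0,0,0.12,0],[0.5,0,0,0.12,0],[0.5,0,0,0.12,0]]]';python3 -m inch '[[[0.5,0,0,0.12,0],[0.5,0,0,0.12,0],[0.5,0,0,0.12,0],[0,0,0,0,0]]]'; python3 go.py .538 -.342 .10 -6.4
python3 - <<'E'
from h import *
print(camera_info("wrist")); cv2.imwrite("pics/w1.png",camera("wrist")[:,:,::-1])
E
```

```text
time: 2.1
position: [0.5324, -0.3547, 0.2226]
tool_rot: [0.127, 0.699, -0.122, 0.693]
ft_force: [1.2, -0.3, -0.0]
grip_width: 0.0007
time: 2.77
position: [0.5327, -0.3682, 0.1762]
tool_rot: [0.443, 0.554, -0.443, 0.548]
ft_force: [-0.4, -0.4, -0.6]
grip_width: 0.0004
time: 3.1
position: [0.5307, -0.3664, 0.1568]
tool_rot: [-0.537, -0.463, 0.54, -0.453]
ft_force: [0.4, 0.4, 0.4]
grip_width: 0.0005
t3.10 pos [ 0.5307 -0.3664  0.1568] yang -9.2 q [-0.78  0.65  1.44 -0.    1.07 -0.61] F [0.4 0.4 0.4] w 0.0005 ax [-0.012  0.009 -1.   ]
shift now cm [ 5.69  0.4  -2.49] turn -0.049 or 3.092 shift after turn [ 5.69  0.53 -2.46]
{'camera_matrix': array([[371.64829954,   0.        , 312.10834387],
       [  0.        , 371.64829954, 248.01958196],
       [  0.        ,   0.        ,   1.        ]]), 'rvec': array([-2.88567614,  0.23180339,  0.04907934]), 'tvec': array([-0.57924394, -0.27786453,  0.25411911])}
```

View pics/w1.png

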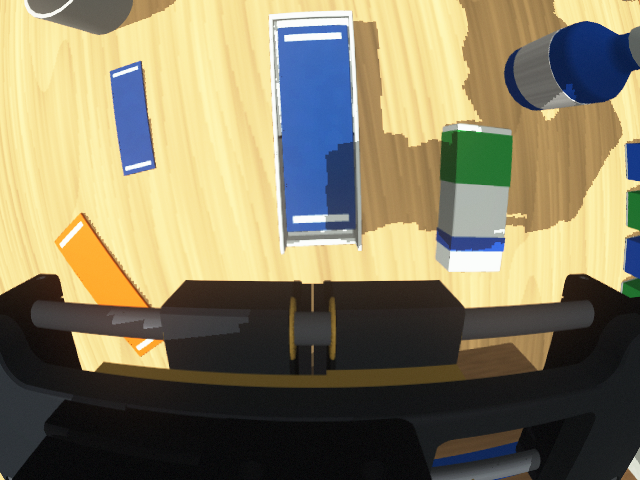

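```bash
cat >> h.py <<'E'
def wproj(P,i=None):
    i=i or camera_info("wrist"); return cv2.fisheye.projectPoints(np.array(P,float)[:,None],i['rvec'],i['tvec'],i['camera_matrix'],np.zeros(4))[0][:,0]
def wfit(P,U,p0):
    i=camera_info("wrist");f=lambda p:wproj(pose(p,P),i)-np.array(U,float)
    r=least_squares(lambda p:f(p).ravel(),p0,loss='soft_l1').x; print("fit",r.round(4),f(r).round(1).tolist()); return r
E
python3 - <<'E'
from h import *
a,b=.089,.03
T=[(-a,b,.046),(-a,-b,.046),(a,b,.046),(a,-b,.046)]
r=wfit(T,[(352,12),(270,15),(360,248),(282,250)],[.5449,-.2811,-1.6827])
print(pose(r,[(.061,0,.046)]), wproj(pose([.5449,-.2811,-1.6827],T)).round())
E
```

```text
fit [ 0.5449 -0.2782 -1.6853] [[0.9, -4.5], [-1.2, -3.9], [2.6, 1.6], [-1.7, 2.8]]
[[ 0.53795088 -0.3388147   0.046     ]] [[353.  11.]
 [269.  15.]
 [363. 253.]
 [281. 257.]]
```

```bash
python3 -m inch '[[[2,0.2,-1.3,-0.05,0],[2,0.2,-1.3,0,0],[2,0.1,0,0,0],[2,0,0,0,0],[0,0,0,0,0]]]'; python3 go.py .538 -.341 .06 -6.5
```

```text
time: 3.57
position: [0.5406, -0.3421, 0.0776]
tool_rot: [-0.52, -0.48, 0.522, -0.475]
ft_force: [-0.6, 0.7, -0.3]
grip_width: 0.0008
t3.57 pos [ 0.5406 -0.3421  0.0776] yang -5.0 q [-0.74  0.74  1.5  -0.    0.9  -0.65] F [-0.6  0.7 -0.3] w 0.0008 ax [-0.007  0.004 -1.   ]
shift now cm [ 1.77 -0.25 -0.09] turn 0.026 or -3.116 shift after turn [ 1.77 -0.26 -0.08]
```

```bash
python3 -m inch '[[[1,-0.2,0,0.026,0],[1,0,0,0,0],[0.7,0,0,0,0],[0.7,0,0.1,0,0],[0.6,0,0.2,0,0],[0.3,0,0.2,0,0]]]'; python3 go.py .538 -.341 .034 -6.5
python3 - <<'E'
from h import *
cv2.imwrite("pics/w2.png",camera("wrist")[:,:,::-1])
E
```

```text
time: 4.07
position: [0.5396, -0.3492, 0.0348]
tool_rot: [-0.526, -0.472, 0.528, -0.471]
ft_force: [0.2, -0.5, 1.0]
grip_width: 0.0004
t4.07 pos [ 0.5396 -0.3492  0.0348] yang -6.3 q [-0.75  0.81  1.51 -0.    0.82 -0.63] F [ 0.2 -0.5  1. ] w 0.0004 ax [-0.002 -0.001 -1.   ]
shift now cm [ 0.08 -0.25 -0.8 ] turn 0.003 or -3.138 shift after turn [ 0.08 -0.25 -0.8 ]
```

View pics/w2.png

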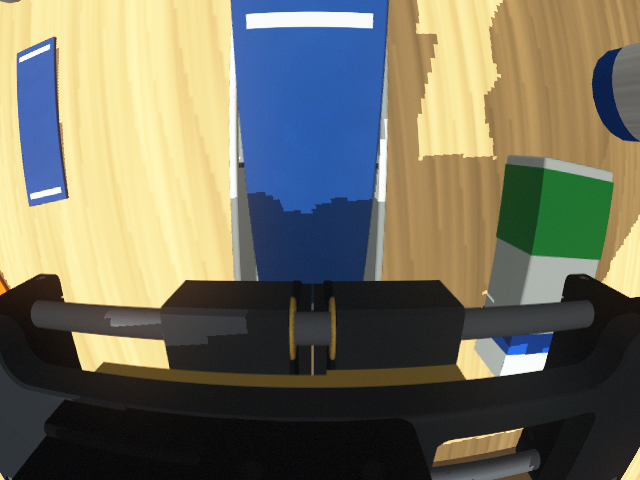

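```bash
python3 -m inch '[[[0.3,0,0.2,0,0],[0.2,0,0,0,0],[0,0,0,0,0]]]'; python3 -m inch '[[[-1,0,0,0,0],[-2,0,0,0,0.3],[-3,0,0,0,1],[-3,0,-1,0,1],[-3,0,-2,0,1],[0,0,-2,0,1],[0,0,-2,0,1],[0,0,0,0,1]]]'; python3 go.py .5525 -.212 .12 -6.5
python3 - <<'E'
from h import *
cv2.imwrite("pics/w3.png",camera("wrist")[:,:,::-1])
E
```

```text
time: 4.37
position: [0.5397, -0.3531, 0.031]
tool_rot: [-0.526, -0.471, 0.528, -0.472]
ft_force: [-0.4, -0.5, 1.0]
grip_width: 0.0002
time: 5.03
position: [0.5493, -0.2848, 0.1626]
tool_rot: [0.528, 0.467, -0.528, 0.474]
ft_force: [-0.6, 0.4, -0.5]
grip_width: 0.0393
t5.03 pos [ 0.5493 -0.2848  0.1626] yang -6.6 q [-0.66  0.6   1.52 -0.    1.01 -0.54] F [-0.6  0.4 -0.5] w 0.0393 ax [ 0.007 -0.007 -1.   ]
shift now cm [ 4.21 -0.55 -7.29] turn -0.002 or 3.140 shift after turn [ 4.21 -0.54 -7.29]
```

View pics/w3.png

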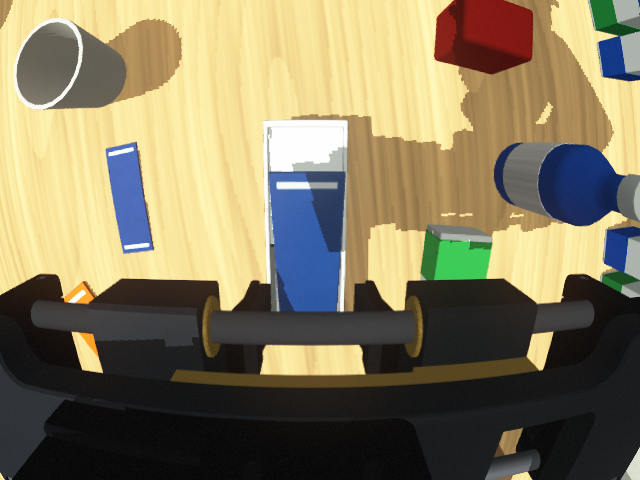

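```bash
python3 - <<'E'
from h import *
t=[.5449,-.280,-1.685]
for x in (-.045,-.05,-.055,-.06): print(x,wproj(pose(t,[(x,.025,.0725),(x,-.025,.0725)])).round(1).tolist())
print("tray back",wproj(pose(t,[(-.089,.03,.046),(-.089,-.03,.046)])).round(1).tolist(),"obs (347,122),(264,122)")
for d in (.010,.012): print(pose(t,[(-.0505+d,0,0)]))
E
python3 go.py .550 -.239 .10 -6.5
```

```text
-0.045 [[343.7, 181.7], [266.0, 182.1]]
-0.05 [[343.7, 174.0], [265.9, 174.4]]
-0.055 [[343.8, 166.3], [265.7, 166.7]]
-0.06 [[343.9, 158.5], [265.6, 159.0]]
tray back [[347.6, 117.4], [262.5, 117.9]] obs (347,122),(264,122)
[[ 0.5495152  -0.23976382  0.        ]]
[[ 0.54928729 -0.24175079  0.        ]]
t5.08 pos [ 0.5494 -0.2867  0.1625] yang -6.6 q [-0.66  0.6   1.52 -0.    1.01 -0.54] F [0.1 0.1 0.1] w 0.0426 ax [ 0.007 -0.009 -1.   ]
shift now cm [ 6.21 -0.54 -4.8 ] turn -0.002 or 3.140 shift after turn [ 6.21 -0.53 -4.8 ]
```

```bash
python3 -m inch '[[[0,-0.2,-2,0,1],[0,-0.2,-2,0,1],[1,-0.2,-0.8,0,1],[2,0,0,0,1],[2,0,0,0,1],[2,0,0,0,1],[0,0,0,0,1]]]' 30; python3 go.py .5497 -.2385 .061 -6.5
```

```text
time: 5.67
position: [0.5524, -0.2463, 0.0935]
tool_rot: [-0.528, -0.461, 0.529, -0.479]
ft_force: [0.3, 0.7, -1.5]
grip_width: 0.0845
t5.67 pos [ 0.5524 -0.2463  0.0935] yang -6.7 q [-0.6   0.68  1.61 -0.01  0.83 -0.48] F [ 0.3  0.7 -1.5] w 0.0845 ax [ 0.015 -0.02  -1.   ]
shift now cm [ 3.23 -0.42 -0.8 ] turn -0.003 or 3.139 shift after turn [ 3.23 -0.42 -0.8 ]
```

```bash
python3 -m inch '[[[0.5,-0.3,-0.6,0,1],[1,-0.1,-0.2,0,1],[1,0,0,0,1],[0.5,0,0,0,1],[0,0,0,0,1]]]'; python3 go.py .5497 -.2385 .061 -6.5
```

```text
time: 6.08
position: [0.5505, -0.2412, 0.0623]
tool_rot: [-0.528, -0.46, 0.529, -0.48]
ft_force: [0.6, 0.5, -0.0]
grip_width: 0.0869
t6.08 pos [ 0.5505 -0.2412  0.0623] yang -6.8 q [-0.59  0.72  1.64 -0.01  0.75 -0.47] F [ 0.6  0.5 -0. ] w 0.0869 ax [ 0.018 -0.022 -1.   ]
shift now cm [ 0.12 -0.12 -0.26] turn -0.005 or 3.137 shift after turn [ 0.12 -0.12 -0.26]
```

```bash
python3 -m inch '[[[0.1,-0.1,-0.2,0,1],[0,0,0,0,0.45],[0,0,0,0,0.45],[0,0,0,0,0.45],[0,0,0,0,0.45],[0,0,0,0,0.45],[0,0,0,0,0.45],[0,0,0,0,0.45]]]' 30; python3 -m inch '[[[0,0,0,0,0.4],[0,0,0,0,0.4],[0,0,0,0,0.4]]]' 40; python3 go.py .5497 -.2385 .061 -6.5
python3 - <<'E'
from h import *
cv2.imwrite("pics/w4.png",camera("wrist")[:,:,::-1])
E
```

```text
time: 6.75
position: [0.5514, -0.24, 0.0633]
tool_rot: [-0.528, -0.458, 0.529, -0.481]
ft_force: [-0.0, -0.6, -0.8]
grip_width: 0.0492
time: 7.0
position: [0.5513, -0.2399, 0.0634]
tool_rot: [-0.528, -0.458, 0.529, -0.481]
ft_force: [-0.3, -0.9, 0.6]
grip_width: 0.049
t7.00 pos [ 0.5513 -0.2399  0.0634] yang -6.7 q [-0.59  0.72  1.64 -0.01  0.75 -0.46] F [-0.3 -0.9  0.6] w 0.0490 ax [ 0.022 -0.025 -0.999]
shift now cm [ 0.23 -0.19 -0.12] turn -0.004 or 3.137 shift after turn [ 0.23 -0.19 -0.13]
```

View pics/w4.png

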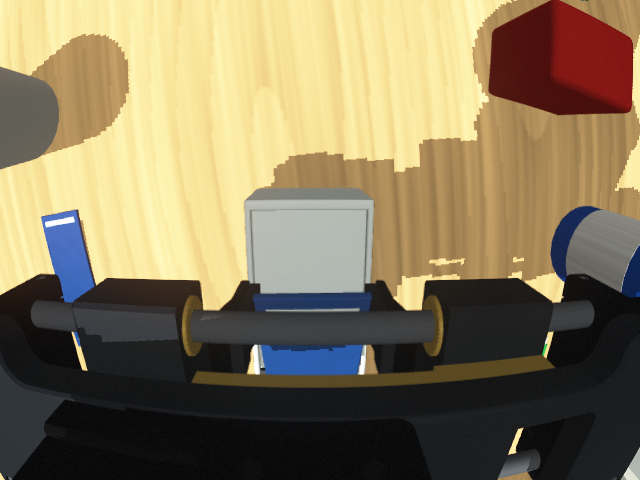

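```bash
python3 -m inch '[[[-0.5,0,0,0,0.4],[-1,0,0,0,0.4],[-2,0,0,0,0.4],[-2,0,0,0,0.4],[-2.5,0,0,0,0.4],[-2.5,0,0,0,0.4],[-2.5,0,0,0,0.4],[-1,0,0,0,0.4]]]'; python3 go.py .525 -.009 .20 89.3
```

```text
time: 7.72
position: [0.5465, -0.235, 0.2096]
tool_rot: [-0.528, -0.46, 0.529, -0.479]
ft_force: [-0.3, -0.1, -0.3]
grip_width: 0.0489
t7.72 pos [ 0.5465 -0.235   0.2096] yang -6.7 q [-0.59  0.51  1.55 -0.01  1.06 -0.47] F [-0.3 -0.1 -0.3] w 0.0489 ax [ 0.016 -0.02  -1.   ]
shift now cm [  0.47  -4.8  -22.2 ] turn 1.465 or -1.676 shift after turn [  0.47 -22.58   2.44]
```

Run:
```python
from h import *
a=camera("scene");b=camera("top")
cv2.imwrite("pics/s5.png",np.hstack([cv2.resize(a[100:300,180:420],(600,500)),cv2.resize(b[180:280,370:470],(200,200)).repeat(1,0)[:200] if 0 else np.zeros((500,1,3),np.uint8)])[:,:,::-1])
```

```text
(no output)
```

View pics/s5.png

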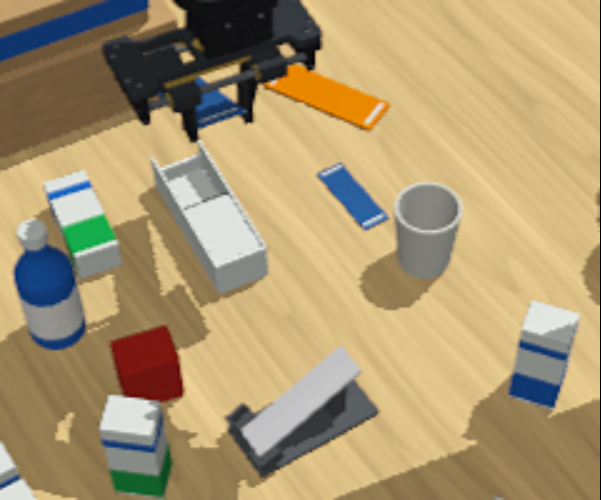

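```bash
python3 -m inch '[[[0,-0.6,-2.5,0,0.4],[0,-0.6,-2.8,0,0.4],[0,-0.6,-2.8,0,0.4],[0,-0.6,-2.8,0,0.4],[0,-0.6,-2.8,0,0.4],[0,-0.6,-2.8,0,0.4],[0,-0.6,-2.8,0,0.4],[0,-0.6,-2.8,0,0.4]]]'; python3 -m inch '[[[0,0,0,-0.06,0.4],[0,0,0,-0.12,0.4],[0,0,0,-0.12,0.4],[0,0,0,-0.12,0.4],[0,0,0,-0.12,0.4],[0,0,0,-0.12,0.4],[0,0,0,-0.12,0.4],[0,0,0,-0.12,0.4]]]';python3 -m inch '[[[0,0,0,-0.12,0.4],[0,0,0,-0.12,0.4],[0,0,0,-0.12,0.4],[0,0,0,-0.12,0.4],[0,0,0,-0.12,0.4],[0,0,0,-0.12,0.4],[0,0,0,-0.06,0.4],[0,0,0,0,0.4]]]'; python3 go.py .520 -.009 .12 89.3
```

```text
time: 8.48
position: [0.5211, -0.0073, 0.1983]
tool_rot: [-0.529, -0.458, 0.534, -0.474]
ft_force: [0.6, -0.4, -0.7]
grip_width: 0.0491
time: 9.15
position: [0.5099, 0.0034, 0.1898]
tool_rot: [0.256, 0.659, -0.269, 0.654]
ft_force: [-0.3, 0.1, -0.2]
grip_width: 0.049
time: 9.82
position: [0.5015, 0.0048, 0.1818]
tool_rot: [-0.023, 0.719, 0.017, 0.695]
ft_force: [0.1, 0.0, -0.9]
grip_width: 0.0493
t9.82 pos [0.5015 0.0048 0.1818] yang 93.2 q [-0.2   0.45  1.77 -0.02  0.95 -1.82] F [ 0.1  0.  -0.9] w 0.0493 ax [-0.034 -0.01  -0.999]
shift now cm [ 6.13 -1.43  1.98] turn 0.068 or -3.073 shift after turn [ 6.13 -1.29  2.08]
```

```bash
python3 -m inch '[[[1,-0.4,0.5,0.068,0.4],[1,-0.4,0.5,0,0.4],[1,-0.4,0.5,0,0.4],[1.2,-0.1,0.5,0,0.4],[1,0,0,0,0.4],[0,0,0,0,0.4]]]'; python3 go.py .525 -.009 .09 89.3
python3 - <<'E'
from h import *
o=robot.get_obs();i=camera_info("wrist"); np.savez("w6.npz",r=i['rvec'],t=i['tvec'])
cv2.imwrite("pics/w6.png",camera("wrist")[:,:,::-1])
cv2.imwrite("pics/s6.png",cv2.resize(camera("scene")[200:320,230:390],(800,600),interpolation=cv2.INTER_CUBIC)[:,:,::-1])
E
```

```text
time: 10.32
position: [0.5187, -0.0097, 0.1231]
tool_rot: [0.002, 0.721, -0.009, 0.693]
ft_force: [-1.4, 0.8, -0.1]
grip_width: 0.049
t10.32 pos [ 0.5187 -0.0097  0.1231] yang 89.1 q [-0.22  0.57  1.77 -0.02  0.84 -1.76] F [-1.4  0.8 -0.1] w 0.0490 ax [-0.039 -0.009 -0.999]
shift now cm [3.28 0.11 0.76] turn -0.004 or 3.138 shift after turn [3.28 0.11 0.76]
```

View pics/s6.png

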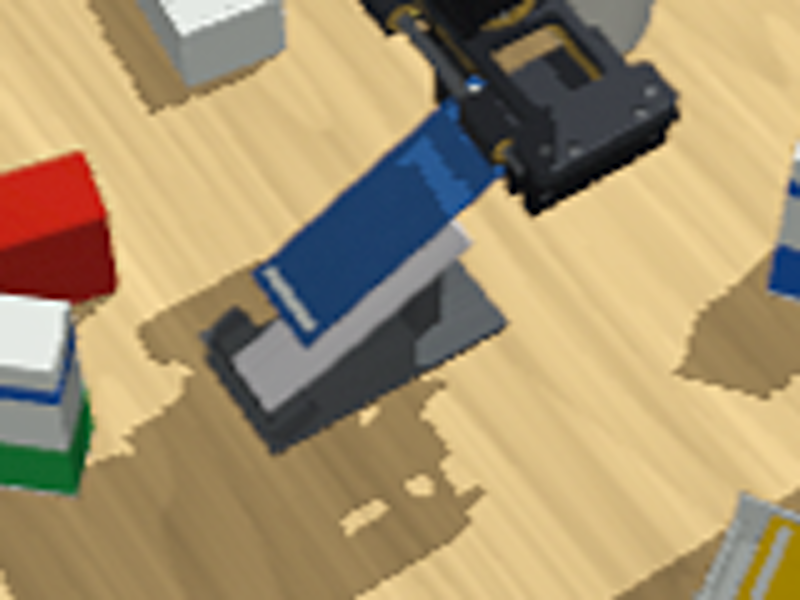

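Run:
```python
from h import *
full=lambda L:np.array([(230+(u+.5)/5-.5,200+(v+.5)/5-.5) for u,v in L])
L=full([(257,272),(312,345)])
f=lambda p:(proj("scene",[(p[0],p[1]-.025,p[2]),(p[0],p[1]+.025,p[2])])-L).ravel()
r=least_squares(f,[.64,-.01,.056]);print("low end x,y,z",r.x.round(4),f(r.x).round(1))
B=full([(237,360),(268,410)])
g=lambda p:(proj("scene",[(p[0],p[1]-.018,.014),(p[0],p[1]+.018,.014)])-B).ravel()
r=least_squares(g,[.66,-.01]);print("board low end",r.x.round(4),g(r.x).round(1))
print("pred lip outer base",proj("scene",pose([.5951,-.0098,-.0119],[(.07,.034,0),(.07,-.034,0),(.07,.034,.014),(.07,-.034,.014)])).__sub__([230,200]).__mul__(5).round())
```

```text
low end x,y,z [ 0.6382 -0.0126  0.0633] [-0.  0.  0. -0.]
board low end [ 0.6596 -0.0116] [-0.7 -0.2  0.7  0.2]
pred lip outer base [[279. 454.]
 [208. 355.]
 [278. 440.]
 [207. 340.]]
```

View pics/w6.png

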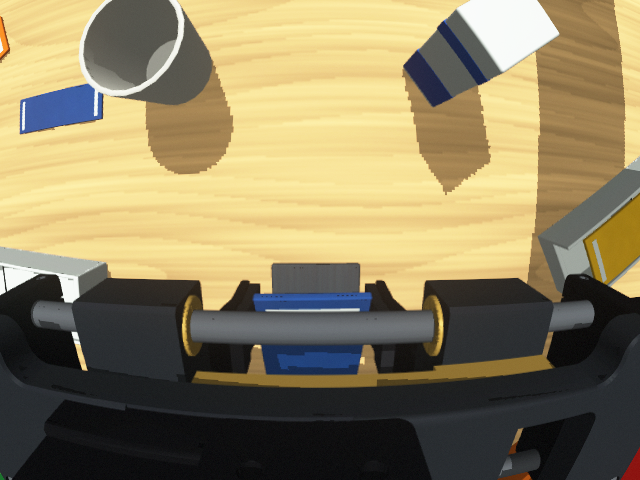

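```bash
python3 -m inch '[[[0.8,0,0.5,0,0.4],[0.8,0,0.5,0,0.4],[0.8,0,0.5,0,0.4],[0.6,0,0,0,0.4],[0.4,0,0,0,0.4],[0,0,0,0,0.4]]]'; python3 go.py .532 -.0095 .08 89.3
```

```text
time: 10.92
position: [0.5368, -0.0107, 0.0878]
tool_rot: [0.002, 0.718, -0.009, 0.696]
ft_force: [-0.1, 0.3, -1.0]
grip_width: 0.0489
t10.92 pos [ 0.5368 -0.0107  0.0878] yang 89.1 q [-0.22  0.64  1.75 -0.02  0.78 -1.76] F [-0.1  0.3 -1. ] w 0.0489 ax [-0.033 -0.011 -0.999]
shift now cm [ 0.8   0.12 -0.46] turn -0.003 or 3.138 shift after turn [ 0.8   0.12 -0.46]
```

```bash
python3 -m inch '[[[0,0.1,-0.5,0,0.4],[0.1,0,-0.2,0,0.4],[0.4,0,0,0,0.4],[0.3,0,0,0,0.4],[0.3,0,0,0,0.4],[0,0,0,0,0.4]]]'; python3 go.py .532 -.0095 .072 89.3
python3 - <<'E'
from h import *
cv2.imwrite("pics/s7.png",cv2.resize(camera("scene")[200:320,230:390],(800,600),interpolation=cv2.INTER_CUBIC)[:,:,::-1])
E
```

```text
time: 11.42
position: [0.5297, -0.0096, 0.0772]
tool_rot: [0.002, 0.717, -0.01, 0.697]
ft_force: [-0.2, 0.7, 1.3]
grip_width: 0.0492
t11.42 pos [ 0.5297 -0.0096  0.0772] yang 89.1 q [-0.22  0.65  1.78 -0.03  0.74 -1.76] F [-0.2  0.7  1.3] w 0.0492 ax [-0.028 -0.011 -1.   ]
shift now cm [0.52 0.02 0.25] turn -0.003 or 3.138 shift after turn [0.52 0.02 0.25]
```

View pics/s7.png

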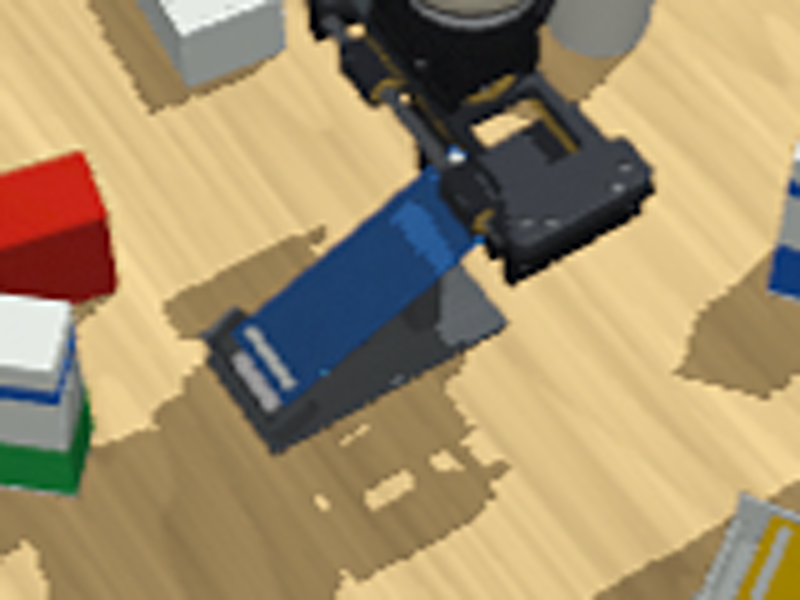

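```bash
python3 -m inch '[[[0.3,0,0,0,0.4],[0.3,0,0.2,0,0.4],[0,0,0,0,0.4]]]'; python3 go.py .5366 -.0095 .072 89.3;  python3 -m inch '[[[0.2,0,0.3,0,0.4],[0.2,0,0.3,0,0.4],[0,0,0,0,0.4]]]'; python3 go.py .5366 -.0095 .072 89.3
```

```text
time: 11.72
position: [0.5356, -0.0104, 0.0729]
tool_rot: [0.001, 0.714, -0.01, 0.7]
ft_force: [1.4, 0.9, 1.3]
grip_width: 0.0494
t11.72 pos [ 0.5356 -0.0104  0.0729] yang 89.1 q [-0.22  0.66  1.77 -0.02  0.73 -1.75] F [1.4 0.9 1.3] w 0.0494 ax [-0.019 -0.013 -1.   ]
shift now cm [0.09 0.09 0.1 ] turn -0.004 or 3.137 shift after turn [0.09 0.09 0.1 ]
time: 11.97
position: [0.5355, -0.0106, 0.0716]
tool_rot: [0.001, 0.719, -0.01, 0.695]
ft_force: [1.6, 0.8, 0.7]
grip_width: 0.0491
t11.97 pos [ 0.5355 -0.0106  0.0716] yang 89.1 q [-0.22  0.67  1.76 -0.03  0.75 -1.75] F [1.6 0.8 0.7] w 0.0491 ax [-0.033 -0.012 -0.999]
shift now cm [-0.04  0.11  0.1 ] turn -0.004 or 3.138 shift after turn [-0.04  0.11  0.1 ]
```

```bash
python3 -m inch '[[[0.2,0,0.1,0,0.4],[0.2,0,0,0,0.4],[0,0,0,0,0.4]]]'; python3 go.py .5366 -.0095 .072 89.3
python3 - <<'E'
from h import *
cv2.imwrite("pics/s8.png",cv2.resize(camera("scene")[200:320,230:390],(800,600),interpolation=cv2.INTER_CUBIC)[:,:,::-1])
# automatic check: low-end white mark + blue extents in crop
h=cv2.cvtColor(cv2.imread("pics/s8.png"),cv2.COLOR_BGR2HSV)
h7=cv2.cvtColor(cv2.imread("pics/s7.png"),cv2.COLOR_BGR2HSV)
for n,k in(("s7",h7),("s8",h)):
    m=cv2.inRange(k,(100,120,40),(125,255,255)); m[:, :200]=0; m[:,520:]=0; m[:150]=0
    c=max(cv2.findContours(m,0,2)[0],key=cv2.contourArea); print(n,cv2.boundingRect(c),cv2.minAreaRect(c))
E
```

```text
time: 12.22
position: [0.5359, -0.0106, 0.0716]
tool_rot: [0.001, 0.719, -0.01, 0.695]
ft_force: [0.2, 0.1, 1.5]
grip_width: 0.0494
t12.22 pos [ 0.5359 -0.0106  0.0716] yang 89.1 q [-0.22  0.67  1.76 -0.03  0.75 -1.75] F [0.2 0.1 1.5] w 0.0494 ax [-0.034 -0.012 -0.999]
shift now cm [-0.04  0.11  0.07] turn -0.004 or 3.137 shift after turn [-0.04  0.11  0.07]
s7 (231, 164, 256, 242) ((357.94305419921875, 284.1156005859375), (97.82975006103516, 268.2384033203125), 50.28693771362305)
s8 (219, 175, 254, 241) ((344.51715087890625, 296.0376892089844), (94.97633361816406, 269.3307189941406), 50.03193283081055)
```

```bash
python3 -m inch '[[[0,0,0,0,0.6],[0,0,0,0,0.65],[0,0,0,0,0.7],[0,0,0,0,0.8],[0,0,0,0,0.9],[0,0,0,0,1],[0,0,0,0,1]]]'; python3 go.py .5366 -.0095 .072 89.3
python3 -m inch '[[[-1,0,0,0,1],[-2,0,0,0,1],[-3,0,0,0,1],[-3,0,0,0,1],[-3,0,-1,0,1],[0,0,-3,0,1],[0,0,-3,0,1],[0,0,0,0,1]]]'
cat > chk.py <<'E'
from h import *
a=camera("scene"); cv2.imwrite("pics/s9.png",a[:,:,::-1])
k=cv2.cvtColor(a,cv2.COLOR_RGB2HSV); m=cv2.inRange(k,(100,120,40),(125,255,255))
M=np.zeros_like(m); M[230:300,265:345]=m[230:300,265:345]
# fill white marks
c=np.vstack([x for x in cv2.findContours(M,0,2)[0] if cv2.contourArea(x)>3]); h=cv2.convexHull(c)
print("obs hull box",cv2.boundingRect(h),"minrect pts",cv2.boxPoints(cv2.minAreaRect(h)).round(1).tolist())
e=np.radians(25);c_,s_=np.cos(e),np.sin(e)
for st in([.5951,-.0098,-.0119],):
  P=[]
  for d in(0,.15):
    for w in(-.025,.025):
      P.append((.065-d*c_+.004*s_,w,.014+d*s_+.004*c_))
  pr=proj("scene",pose(st,P)); print("pred top corners (low-,low+,high-,high+)",pr.round(1).tolist())
  q=np.float32([pr[0],pr[1],pr[3],pr[2]])
  A=np.zeros_like(m);cv2.fillConvexPoly(A,np.round(q).astype(int),255)
  Bm=np.zeros_like(m);cv2.fillConvexPoly(Bm,h,255)
  print("IoU",((A&Bm)>0).sum()/((A|Bm)>0).sum())
E
python3 chk.py; python3 go.py .45 0 .2 89.3
```

```text
time: 12.85
position: [0.5331, -0.0101, 0.0683]
tool_rot: [0.002, 0.722, -0.01, 0.692]
ft_force: [0.1, 0.2, 0.2]
grip_width: 0.0795
t12.85 pos [ 0.5331 -0.0101  0.0683] yang 89.1 q [-0.22  0.67  1.76 -0.03  0.75 -1.75] F [0.1 0.2 0.2] w 0.0795 ax [-0.042 -0.011 -0.999]
shift now cm [-0.39  0.06  0.33] turn -0.003 or 3.138 shift after turn [-0.39  0.06  0.33]
time: 13.52
position: [0.468, -0.0078, 0.2003]
tool_rot: [0.001, 0.721, -0.01, 0.693]
ft_force: [-0.9, -0.3, 0.2]
grip_width: 0.0872
obs hull box (274, 231, 57, 52) minrect pts [[272.20001220703125, 268.6000061035156], [319.79998779296875, 230.3000030517578], [331.3999938964844, 244.6999969482422], [283.79998779296875, 283.0]]
pred top corners (low-,low+,high-,high+) [[274.2, 269.3], [284.7, 283.9], [320.5, 230.0], [331.9, 243.9]]
IoU 0.9000812347684809
t13.57 pos [ 0.4712 -0.0084  0.2006] yang 89.1 q [-0.24  0.39  1.82 -0.03  0.97 -1.78] F [ 0.2 -0.9  0.8] w 0.0871 ax [-0.036 -0.013 -0.999]
shift now cm [ 0.13  0.81 -2.13] turn -0.003 or 3.139 shift after turn [ 0.13  0.82 -2.13]
```

```bash
python3 -m inch '[[[0,0,-3,0,1],[0,0,0,0,1],[0,0,0,0,1],[0,0,0,0,1],[0,0,0,0,1],[0,0,0,0,1],[0,0,0,0,1],[0,0,0,0,1]]]'; python3 chk.py
python3 - <<'E'
from h import *
a=cv2.imread("pics/scene0.png");b=cv2.imread("pics/s9.png")
# local edge agreement around bystanders (scene)
g=lambda i:cv2.cvtColor(i,6)
for n,(x,y,w,h) in dict(pack_a=(195,165,35,45),bottle=(183,183,34,60),tin=(220,228,36,35),pack_c=(218,255,34,46),mug=(332,170,36,45),pack_d=(380,217,36,50),yellow=(362,295,95,62),pack_b=(325,338,66,50),tape=(270,353,52,56),smallblue=(303,162,36,32),orange=(283,120,55,36)).items():
    t=g(a)[y:y+h,x:x+w];s=g(b)[y-10:y+h+10,x-10:x+w+10]
    r=cv2.minMaxLoc(cv2.matchTemplate(s,t,5)); print(n,"shift",r[3][0]-10,r[3][1]-10,"%.2f"%r[1])
E
```

```text
time: 14.23
position: [0.4463, -0.009, 0.2037]
tool_rot: [0.0, 0.717, -0.011, 0.697]
ft_force: [-0.1, 0.6, 0.1]
grip_width: 0.0868
obs hull box (274, 231, 57, 52) minrect pts [[272.20001220703125, 268.6000061035156], [319.79998779296875, 230.3000030517578], [331.3999938964844, 244.6999969482422], [283.79998779296875, 283.0]]
pred top corners (low-,low+,high-,high+) [[274.2, 269.3], [284.7, 283.9], [320.5, 230.0], [331.9, 243.9]]
IoU 0.9000812347684809
pack_a shift 0 0 1.00
bottle shift 0 0 1.00
tin shift 0 0 1.00
pack_c shift 0 0 0.98
mug shift 0 0 0.16
pack_d shift 0 0 0.97
yellow shift 0 0 0.33
pack_b shift 0 0 0.72
tape shift 0 0 0.73
smallblue shift 0 0 0.88
orange shift 0 0 0.40
```

```bash
python3 -c "
from rig import robot
print(robot.hand_in())"
```

```text
the job is handed in; nothing more can be done
None
```

I tipped the blue plate with the closed fingers and let go, and the wrist camera showed it propped by itself. I then gripped it by its raised end, lowered it onto the sloping stand, slid it down until it stopped, and only then let go. I handed in at about 14 s on the robot's clock, with the gripper clear of everything.

- **Plate on the stand:** before I let go, it stopped against the lip and then on the board, within about 1 mm of where I expected. After release its corners in the scene picture were within about 2 px of the predicted resting pose (overlap 0.90), and a second check 0.7 s later gave the same numbers. I made these last checks by code only, as I had used all 12 picture views.
- **Bystanders:** no object showed any shift when I compared the scene picture before and after. Three of those matches were too weak to confirm it: the mug (0.16), the yellow plate (0.33) and the orange plate (0.40). I put that down to the arm and its shadow covering them, but did not check. The wrist-force readings gave no sign of hitting anything (under 2 N throughout).
- **Small disagreements:** the stand's outline fitted only to about 2.5 px in the top view. The tool also drifted about 2° off vertical while carrying the plate, so I found the lip and the board by contact.

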